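# Turn a settled bottle over and stand it up

## Robot

A 6-joint arm with a two-finger parallel gripper is mounted at the origin on the work surface. World frame = base frame: x ahead of the robot, y to its left, z up, the work surface at z = 0. Lengths are in m, angles in rad, forces in N, time in s.
With the tool pointing down it reaches from about 0.275 to 1 m from the base axis. Payload 8.4 kg.
Tool frame: the origin (TCP) lies on the centre line of the jaws, within the pads' length; the fingertips stand 22 mm ahead of it and the grasp point (between the pads) lies 3 mm ahead of it; z points along the fingers, y is the line along which they close (so a half turn about z gives the same grasp; the last joint's range is limited). The gripper opens to 85 mm and grips with 20 to 120 N. Pads are 22 mm wide; open, the fingers measure 114 mm over their backs; the gripper's body (76 mm by 85 mm) begins 54 mm behind the grasp point. The pads swing forward as they close: fully open they stand 13 mm farther back than shut.
Start: joints at [1.246, 0.353, 1.633, -0, 1.155, -0.002], TCP at [0.198, 0.593, 0.229] pointing down, gripper open.
Joint ranges: [-2.63, 2.63], [-0.92, 2.1], [0.06, 2.66], [-1.3, 4.44], [0, 2.69], [-3.02, 3.02]. Speed limits (rad/s): [2.22, 2.22, 2.79, 3.14, 3.14, 3.14].

## Interface

Orientations are given as a unit quaternion [w, x, y, z].
In Python, from cell import env, get_image gives the robot as it stands. The module is installed in compiled form; this text tells all that it offers.
- The arm moves only by the tool drive_tool, never from a script. Its argument "motion" is a list of rows, each a list of 7 numbers: the closure, from -1 (fully open) to 1 (shut), then the shift along the tool's x, y, z in mm, then the turn, a rotation vector about the tool's x, y, z in degrees. In form: [[gripper, tx, ty, tz, rx, ry, rz], ...]. A call has exactly 5 rows; each row shifts and turns the commanded pose from where the row before left it, along the tool's axes as they then stand; what a row does not reach is not made up. A row lasts 1/10 s, in which the tool goes at most 50 mm and 8.59 degrees, less where a joint would pass 70% of its speed; a pose out of reach is approached as far as the arm can. A call is refused whole if a number of a shift passes 50 or a number of a turn 8.59, either way. A call with a gripper value outside its range is refused whole. The fingers move at their own pace and stop on an object; "newtons" is the grip in N (left out, the last holds). Time passes only in rows, so rows that do not move let the fingers close, or fill a call up. It gives the time, the measured TCP pose, the force, the opening and the grip force at its end, in the units of the state.
- env.state(): the state, without advancing time (a new reading comes with each control period).
- get_image(name): name is "scene" or "top" or "wrist"; returns a dict with "pixels" (480x640x3 uint8, red, green, blue), "depth" (480x640 float32, m along the optical axis (not along the pixel's ray), 0 where there is no reading), "vertical_fov" (degrees; the focal length in pixels is half the picture's height over the tangent of half this angle, whatever the lens; pixels are square), "cx", "cy" (the principal point, pixels), "k1" (the pictures are not rectified: a ray, as slopes to the right and down, at radius r is drawn at 1 + k1 r^2 times it, then the intrinsics apply), "camera_from_world" (4x4, takes a point from world to camera coordinates); the wrist camera has in their place "T_tool_cam" (4x4, takes a point from camera to tool coordinates, whose origin is the TCP and whose axes are the flange's). Camera axes: x right, y down, z forward; pixel columns grow to the right and rows downward; lengths in m; the calibration is good to about 2 mm. A picture is of the moment at which its call begins: read the wrist's pose just before it.
- env.job_done(): hands the job in; it is judged then, once.
The state is a dict: "time_s": time; "q": joint angles; "joint_velocities": joint speeds; "joint_efforts": joint torques, N m; "eef_pos": TCP position; "eef_rot": TCP orientation; "contact_force": force on the tool from outside, world axes, zero at the start; "moment": the same for the moment, N m; "width": finger opening in m; "grip_force": force on a finger pad.
Only numpy, scipy, OpenCV 4.12 (cv2) and the standard library are available. Lean on these libraries where they do the work, as an engineer would, in place of code of your own. Each camera call takes 0.05 s, during which the arm holds its last target. There are 200 camera calls.

## Task

The lapping compound in the closed white bottle has settled: lift the bottle out of its sloping rest, turn it upside down so that its yellow cap points down (within 30 degrees of straight down) and keep it so for at least two seconds without a break. Then stand it upright, cap up, wholly on the round cork pad, setting it down before letting go rather than dropping it, and leave it standing there. Do not shift or tip the chuck, the jar or the brass gear.

Things in the scene. Friction and masses are not known exactly. Their poses are not given: they have to be found in the camera images.
- bottle_mid (a point): Centre of the closed white bottle with blue band and yellow cap, 170 mm long, 0.3 kg; z axis from base to cap (85 mm each way). From the base: straight round body 46 mm across to 125 mm, shoulder to 28 mm at 141 mm, then cap 34 mm across; mass centre at 75 mm. Grip it firmly (100 N) anywhere on the body. At first it lies in the rest, cap end raised, axis 12 degrees above level.
- rest_axis (a point): Where the bottle's centre lies when in the fixed rest, 98 mm above the bench; x axis level, towards the cap end; z up. Two dark saddles (14 mm wide, at 25 and 105 mm from the bottle's base) and a low stop at the base, all below the bottle's axis and no wider than it, so fingers fit anywhere along the body; blue base plate 12 mm thick. The bottle may be laid back to be gripped afresh.
- pad_top (a point): Centre of the upper face of the fixed round cork pad, 110 mm in diameter, 6 mm thick; z axis up.
- chuck: Steel lathe chuck standing on the bench, stepped round, 72 mm in diameter, 75 mm high, 0.9 kg; origin at the centre of its underside, z up. Leave alone.
- jar: Amber jar with brass lid, 60 mm in diameter, 85 mm high; origin at the centre of its underside, z up. Leave alone.
- gear: Brass gear lying flat, 86 mm in diameter, 12 mm thick with a steel hub 20 mm high; origin at the centre of its underside, z up. Leave alone.

How it is judged:
By the outcome, as a careful person would: the job done as asked, in the order asked, and still so for the second after the job is handed in, with the robot touching nothing.
It also fails if it takes over 66 s, if anything falls off the work surface, if the arm or the gripper's body presses on something with over 40 N, if the wrist force passes 120 N, or if a joint passes its speed limit or range.

## Working session

There is one attempt and no reset: what is moved stays moved. The work goes in short steps, Python scripts to look and compute and a tool call to move; the robot and the scene stay as the last step left them, time stands still between calls to the robot, and variables do not carry over. Pictures are saved under pics/ and viewed, at most 10 in all, crops included, and the job is handed in when it is done.

Besides the shell and the picture viewer there is one more tool, called by a JSON object that holds its "api" and its "payload". drive_tool: Moves the arm, as the interface text tells. Its arguments: {"type":"object","properties":{"motion":{"type":"array","items":{"type":"array","items":{"type":"number"}}},"newtons":{"type":"number"}},"required":["motion"]}

```bash
mkdir -p pics; ls; cat > h.py <<'E'
import numpy as np, cv2
from cell import env, get_image
def grab(n,save=None):
    d=get_image(n)
    if save: cv2.imwrite('pics/'+save,cv2.cvtColor(d['pixels'],cv2.COLOR_RGB2BGR))
    return d
def cloud(d,T=None):
    "world xyz per pixel (480,640,3); T=world_from_cam override"
    f=240/np.tan(np.radians(d['vertical_fov'])/2)
    K=np.array([[f,0,d['cx']],[0,f,d['cy']],[0,0,1]])
    v,u=np.mgrid[0:480,0:640]
    x=(u-d['cx'])/f;y=(v-d['cy'])/f
    a,b=x.copy(),y.copy()
    for _ in range(20):
        s=1+d['k1']*(a*a+b*b);a=x/s;b=y/s
    z=d['depth'];P=np.stack([a*z,b*z,z],-1)
    if T is None: T=np.linalg.inv(d['camera_from_world'])
    P=P@T[:3,:3].T+T[:3,3]
    P[z==0]=np.nan
    return P
E
python3 - <<'E'
from h import *
for n in('scene','top'):
    d=grab(n,n+'.png');P=cloud(d);np.save(n,P);np.save(n+'_rgb',d['pixels'])
    print(n,d['vertical_fov'],d['k1'],np.linalg.inv(d['camera_from_world']).round(3).tolist())
print(env.state())
E
```

```text
pics
scene 55.61577857103215 -0.017234196646157864 [[-0.43, 0.566, -0.703, 1.044], [0.903, 0.255, -0.347, 0.238], [-0.017, -0.784, -0.621, 0.486], [0.0, 0.0, 0.0, 1.0]]
top 44.50465207134351 -0.09556194749437294 [[-0.022, -0.982, 0.186, 0.42], [-1.0, 0.022, 0.002, -0.002], [-0.006, -0.186, -0.983, 1.035], [0.0, 0.0, 0.0, 1.0]]
{'time_s': 0.1, 'q': array([ 1.24561501e+00,  3.53620262e-01,  1.63403696e+00, -2.72493593e-05,
        1.15519855e+00, -2.39753145e-03]), 'joint_velocities': array([-0.00155862, -0.00230187, -0.00127642, -0.00033977, -0.00048186,
       -0.00045986]), 'joint_efforts': array([-8.02318391e-04, -6.06352973e+01, -3.42819536e+01, -1.37286243e-04,
        3.89503897e-03,  1.72047805e-05]), 'eef_pos': array([0.19812767, 0.59232311, 0.22812067]), 'eef_rot': array([-9.06858661e-05,  1.60686698e-01,  9.87005261e-01, -6.25136608e-04]), 'contact_force': array([-0.19003697,  0.45467952,  0.0152706 ]), 'moment': array([ 0.00423355, -0.00404267,  0.01372727]), 'grip_force': 0.0, 'width': 0.08545075381644786}
```

View pics/top.png

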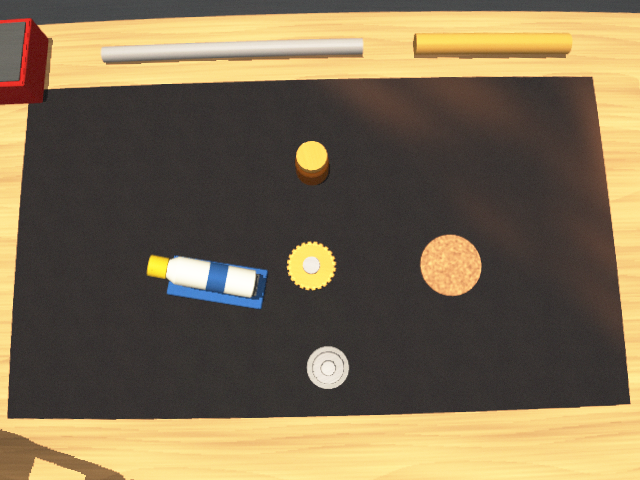

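View pics/scene.png

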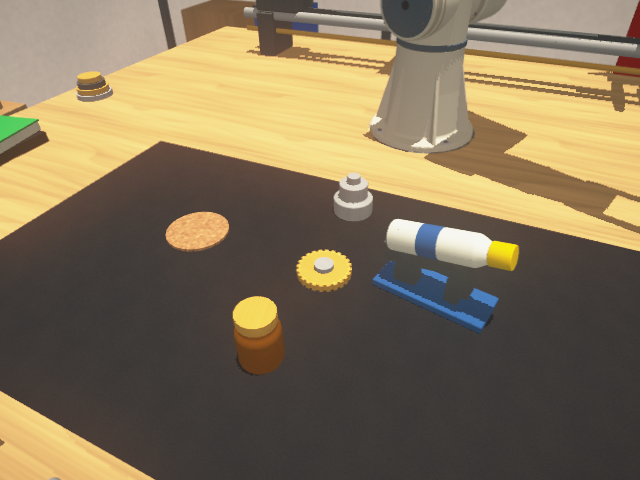

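The top view shows the bottle from its cap at (158,267) to its base at (257,283), the pad at (451,265), the gear at (311,265), the chuck at (328,368) and the jar at (312,160). The scene view agrees: the bottle lies in the rest, cap end raised. Next I measure them.

```bash
python3 - <<'E'
from h import *
from scipy.optimize import least_squares
P=np.load('top.npy');C=np.load('top_rgb.npy')
for n,(u,v) in dict(pad=(451,265),gear=(311,265),chuck=(328,368),jar=(312,156),rest=(215,297)).items(): print(n,P[v,u].round(4))
hsv=cv2.cvtColor(C,cv2.COLOR_RGB2HSV)
m=(np.linalg.norm(P[...,:2]-P[265,451,:2],axis=-1)<.075)&(hsv[...,1]>60)&(hsv[...,2]>120)
q=P[m];print('pad fit',q.min(0),q.max(0),((q.min(0)+q.max(0))/2).round(4))
pts=[];
for n in('top','scene'):
    P=np.load(n+'.npy').reshape(-1,3)
    H=cv2.cvtColor(np.load(n+'_rgb.npy'),cv2.COLOR_RGB2HSV).reshape(-1,3)
    c=np.load('top.npy')[275,215]
    m=(np.linalg.norm(P[:,:2]-c[:2],axis=1)<.12)&(P[:,2]>.06)&(H[:,2]>60)
    q=P[m];pts.append(q)
    print(n,len(q),q.min(0).round(3),q.max(0).round(3))
def fit(A):
    # axis from yaw, pitch ; body radius 23, using body points only
    def res(p,s=None):
        c=np.array([p[0],p[1],p[2]]);a=np.array([np.cos(p[3])*np.cos(p[4]),np.sin(p[3])*np.cos(p[4]),np.sin(p[4])])
        d=A-c;t=d@a;r=np.linalg.norm(d-t[:,None]*a,axis=1)
        e=r-.023;e[(t>.035)|(t<-.09)]=0
        return e
    m=A.mean(0);s=least_squares(res,[m[0],m[1],.098,np.arctan2(1,-.16),.21],loss='soft_l1',f_scale=.003)
    p=s.x;a=np.array([np.cos(p[3])*np.cos(p[4]),np.sin(p[3])*np.cos(p[4]),np.sin(p[4])])
    t=(A-p[:3])@a;r=np.linalg.norm(A-p[:3]-t[:,None]*a,axis=1);t=t[r<.027]
    lo,hi=np.percentile(t,[.3,99.7]);print('c',(p[:3]+a*(lo+hi)/2).round(4),'yaw,pitch',np.degrees(p[3:]).round(2),'len',hi-lo,'rms',np.sqrt(np.mean(s.fun**2)),'axis',a.round(4))
for A in pts+[np.vstack(pts)]: fit(A)
E
```

```text
pad [ 0.5645 -0.2418  0.004 ]
gear [0.5679 0.0073 0.0208]
chuck [ 0.3922 -0.017   0.0763]
jar [0.7448 0.0012 0.0862]
rest [0.5164 0.1769 0.0108]
pad fit [ 0.51101347 -0.29786019 -0.00478548] [ 0.62209343 -0.18578234  0.01089568] [ 0.5666 -0.2418  0.0031]
top 2904 [0.508 0.095 0.066] [0.575 0.267 0.135]
scene 4797 [0.52  0.092 0.06 ] [0.579 0.268 0.133]Traceback (most recent call last):
  File "<stdin>", line 27, in <module>
  File "<stdin>", line 26, in fit
    return _quantile_unchecked(
        a, q, axis, out, overwrite_input, method, keepdims, weights)
    return _ureduce(a,
                    func=_quantile_ureduce_func,
    ...<5 lines>...
                    overwrite_input=overwrite_input,
                    method=method)
    r = func(a, **kwargs)
    result = _quantile(arr,
                       quantiles=q,
    ...<2 lines>...
                       out=out,
                       weights=wgt)
    slices_having_nans = np.isnan(arr[-1, ...])
                                  ~~~^^^^^^^^^
IndexError: index -1 is out of bounds for axis 0 with size 0
```

```bash
cat > fit.py <<'E'
from h import *
from scipy.optimize import least_squares
pts=[]
for n in('top','scene'):
    P=np.load(n+'.npy').reshape(-1,3)
    H=cv2.cvtColor(np.load(n+'_rgb.npy'),cv2.COLOR_RGB2HSV).reshape(-1,3)
    m=(np.linalg.norm(P[:,:2]-[.54,.177],axis=1)<.12)&(P[:,2]>.08)&(H[:,2]>60)
    pts.append(P[m])
ax=lambda p:np.array([np.cos(p[3])*np.cos(p[4]),np.sin(p[3])*np.cos(p[4]),np.sin(p[4])])
def fit(A):
    B=A[(A[:,1]>.102)&(A[:,1]<.208)]
    rr=lambda p,Q:np.linalg.norm(np.cross(Q-[p[0],.177,p[2]],ax(p)),axis=1)
    s=least_squares(lambda p:rr(p,B)-.023,[.54,0,.098,1.8,.21],loss='soft_l1',f_scale=.003)
    p=s.x;a=ax(p);c=np.array([p[0],.177,p[2]])
    t=(A-c)@a;t=t[rr(p,A)<.027];lo,hi=np.percentile(t,[.3,99.7])
    print('c',(c+a*(lo+hi)/2).round(4),'yaw,pitch',np.degrees(p[3:]).round(2),'len',hi-lo,'rms',np.sqrt(np.mean(s.fun**2)),'axis',a.round(4))
for A in pts+[np.vstack(pts)]: fit(A)
E
python3 fit.py
```

```text
c [0.545  0.1844 0.0973] yaw,pitch [79.78 12.29] len 0.16747618733402408 rms 0.001398567624267758 axis [0.1734 0.9616 0.2129]
c [0.5464 0.1839 0.0983] yaw,pitch [79.72 11.81] len 0.1683411183855617 rms 0.0009510250538189993 axis [0.1747 0.9631 0.2047]
c [0.5461 0.1841 0.0979] yaw,pitch [79.73 12.08] len 0.1680897895800979 rms 0.0013394885487873836 axis [0.1744 0.9622 0.2094]
```

```bash
cat > plan.py <<'E'
from h import *
from scipy.spatial.transform import Rotation as Ro
def now():
    s=env.state();w,x,y,z=s['eef_rot'];return np.array(s['eef_pos']),Ro.from_quat([x,y,z,w])
def rows(p,R,way,g):
    "way: list of (pos,Rot,n rows). prints rows rounded"
    out=[]
    for tp,tR,n in way:
        for k in range(n):
            m=n-k
            t=np.round(R.inv().apply((tp-p)/m)*1000).astype(int); r=np.round(np.degrees((R.inv()*tR).as_rotvec()/m),1)
            p=p+R.apply(t/1000);R=R*Ro.from_rotvec(np.radians(r));out.append([g]+[int(i) for i in t]+[float(i) for i in r])
    while len(out)%5: out.append([g]+[0]*6)
    for i in range(0,len(out),5): print(str(out[i:i+5]).replace(' ',''))
    return p,R
def frame(z,x):
    z=np.array(z,float);z/=np.linalg.norm(z);x=np.array(x,float);x-=z*(x@z);x/=np.linalg.norm(x)
    return Ro.from_matrix(np.stack([x,np.cross(z,x),z],1))
E
cat > log.py <<'E'
from h import *
import json
s=env.state();open('log.txt','a').write(json.dumps([list(map(float,s[k])) for k in('q','eef_pos','eef_rot')])+'\n')
print(s['time_s'],np.round(s['q'],3),np.round(s['eef_pos'],4),np.round(s['eef_rot'],4),np.round(s['contact_force'],1),s['width'],s['grip_force'])
E
python3 log.py; python3 - <<'E'
from plan import *
p,R=now();y=np.radians(79.7)
rows(p,R,[(np.array([.548,.194,.20]),frame([0,0,-1],[np.cos(y),np.sin(y),0]),15)],-1)
E
```

```text
0.1 [ 1.246  0.354  1.634 -0.     1.155 -0.002] [0.1981 0.5923 0.2281] [-1.000e-04  1.607e-01  9.870e-01 -6.000e-04] [-0.2  0.5  0. ] 0.08545075381644786 0.0
[[-1,-31,-18,2,-0.0,0.0,5.5],[-1,-32,-15,2,-0.0,0.0,5.5],[-1,-33,-12,2,-0.0,0.0,5.4],[-1,-34,-8,2,-0.0,0.0,5.5],[-1,-35,-5,2,-0.0,0.0,5.4]]
[[-1,-35,-2,2,-0.0,0.0,5.5],[-1,-35,2,2,-0.0,0.0,5.4],[-1,-35,5,2,-0.0,0.0,5.5],[-1,-34,8,2,-0.0,0.0,5.4],[-1,-34,12,2,-0.0,0.0,5.5]]
[[-1,-32,15,2,-0.0,0.0,5.4],[-1,-31,17,2,-0.0,0.0,5.5],[-1,-29,20,1,-0.0,0.0,5.4],[-1,-27,23,2,-0.0,0.0,5.5],[-1,-24,26,1,-0.0,0.1,5.4]]
```

{"api": "drive_tool", "payload": {"motion": [[-1, -31, -18, 2, 0, 0, 5.5], [-1, -32, -15, 2, 0, 0, 5.5], [-1, -33, -12, 2, 0, 0, 5.4], [-1, -34, -8, 2, 0, 0, 5.5], [-1, -35, -5, 2, 0, 0, 5.4]]}}

```text
time_s: 0.6
eef_pos: [0.3152, 0.4586, 0.2184]
eef_rot: [-0.0, 0.391, 0.92, -0.0]
contact_force: [-0.3, 0.8, 0.5]
width: 0.0854
grip_force: 0.0
```

```bash
python3 log.py
```

```text
0.6 [ 0.966  0.258  1.792 -0.     1.092  0.198] [0.3152 0.4586 0.2184] [-1.000e-04  3.908e-01  9.205e-01 -3.000e-04] [-0.3  0.8  0.5] 0.08541598471093075 0.0
```

{"api": "drive_tool", "payload": {"motion": [[-1, -35, -2, 2, 0, 0, 5.5], [-1, -35, 2, 2, 0, 0, 5.4], [-1, -35, 5, 2, 0, 0, 5.5], [-1, -34, 8, 2, 0, 0, 5.4], [-1, -34, 12, 2, 0, 0, 5.5]]}}

```text
time_s: 1.1
eef_pos: [0.432, 0.3264, 0.2085]
eef_rot: [-0.0, 0.597, 0.802, -0.0]
contact_force: [0.5, 0.2, -0.1]
width: 0.0855
grip_force: 0.0
```

```bash
python3 log.py
```

```text
1.1 [0.644 0.245 1.833 0.    1.064 0.353] [0.432  0.3264 0.2085] [-1.000e-04  5.970e-01  8.022e-01 -2.000e-04] [ 0.5  0.2 -0.1] 0.08545193176129003 0.0
```

{"api": "drive_tool", "payload": {"motion": [[-1, -32, 15, 2, 0, 0, 5.4], [-1, -31, 17, 2, 0, 0, 5.5], [-1, -29, 20, 1, 0, 0, 5.4], [-1, -27, 23, 2, 0, 0, 5.5], [-1, -24, 26, 1, 0, 0, 5.4]]}}

```text
time_s: 1.6
eef_pos: [0.5485, 0.1934, 0.2004]
eef_rot: [-0.0, 0.769, 0.639, -0.0]
contact_force: [0.4, 1.0, 0.2]
width: 0.0853
grip_force: 0.0
```

```bash
python3 log.py
```

```text
1.6 [0.336 0.315 1.756 0.    1.071 0.52 ] [0.5485 0.1934 0.2004] [-1.000e-04  7.690e-01  6.393e-01 -3.000e-04] [0.4 1.  0.2] 0.08527092088968201 0.0
```

{"api": "drive_tool", "payload": {"motion": [[-1, 0, 0, 0, 0, -4, 0], [-1, 0, 0, 0, 0, -4, 0], [-1, 0, 0, 0, 0, 0, 0], [-1, 0, 0, 0, 0, 0, 0], [-1, 0, 0, 0, 0, 0, 0]]}}

```text
time_s: 2.1
eef_pos: [0.5476, 0.1948, 0.2006]
eef_rot: [0.044, 0.766, 0.639, -0.053]
contact_force: [-1.3, 0.4, 0.6]
width: 0.0851
grip_force: 0.0
```

```bash
python3 log.py; cat > kin.py <<'E'
from plan import *
from scipy.optimize import least_squares
import json
Rz=lambda a:Ro.from_rotvec([0,0,a]);Ry=lambda a:Ro.from_rotvec([0,a,0])
def fk(q,k,s4=1,s6=1):
    a1,d1,L1,a3,L2,d6=k
    R1=Rz(q[0]);R2=R1*Ry(q[1]);R3=R2*Ry(q[2]);R4=R3*Rz(s4*q[3]);R5=R4*Ry(q[4]);R6=R5*Rz(s6*q[5]+C6)
    p=R1.apply([a1,0,d1])+R2.apply([0,0,L1])+R3.apply([a3,0,L2])+R5.apply([0,0,d6])
    return p,R6
C6=np.pi/2
D=[json.loads(l) for l in open('log.txt')]
def err(k,s4,s6):
    e=[]
    for q,p,o in D:
        a,R=fk(q,k,s4,s6);e+=list(a-p)+list(.1*(R.inv()*Ro.from_quat([o[1],o[2],o[3],o[0]])).as_rotvec())
    return np.array(e)
def getk(s4,s6):
    f=lambda k:np.r_[err(k,s4,s6),1e-4*(k-[0,.3,.4,0,.4,.2])]
    s=least_squares(f,[0,.3,.4,0,.4,.2]);return s.x,np.abs(err(s.x,s4,s6)).max()
E
python3 - <<'E'
from kin import *
for s4 in(1,-1):
    for s6 in(1,-1):
        k,e=getk(s4,s6);print(s4,s6,k.round(4),e)
k,e=getk(1,1)
for q,p,o in D: print((fk(q,k)[1].inv()*Ro.from_quat([o[1],o[2],o[3],o[0]])).as_rotvec(degrees=True).round(2))
E
```

```text
2.1 [ 0.407  0.355  1.705 -0.125  1.162  0.641] [0.5476 0.1948 0.2006] [ 0.0442  0.7657  0.6394 -0.0533] [-1.3  0.4  0.6] 0.08508559436349977 0.0
1 1 [0.0036 0.2951 0.5617 0.0649 0.4955 0.3339] 0.001538482993531709
1 -1 [0.0036 0.2951 0.5617 0.0649 0.4955 0.3339] 0.12822880086813107
-1 1 [ 0.1849  0.349   0.2376  0.3895  0.559  -0.2392] 0.01843229604666124
-1 -1 [ 0.1849  0.349   0.2376  0.3895  0.559  -0.2392] 0.11766133738822163
[-0.  0. -0.]
[-0.  0.  0.]
[-0.  0.  0.]
[ 0.  0. -0.]
[ 0.  0. -0.]
```

```bash
cat >> kin.py <<'E'
def getk2():
    s=least_squares(lambda k:np.r_[err(k,1,1),1e-7*(k-[0,.3,.5,0,.5,.25])],[0,.3,.5,0,.5,.25]);return s.x,np.abs(err(s.x,1,1)).max()
LO=np.array([-2.63,-.92,.06,-1.3,0,-3.02]);HI=np.array([2.63,2.1,2.66,4.44,2.69,3.02])
def ik(p,R,q0,k):
    f=lambda q:np.r_[fk(q,k)[0]-p,.3*(fk(q,k)[1].inv()*R).as_rotvec()]
    s=least_squares(f,np.clip(q0,LO+.01,HI-.01),bounds=(LO,HI));return s.x,np.abs(s.fun).max()
E
python3 - <<'E'
from kin import *
k,e=getk2();print(k.round(4),e)
# place poses: cap up, tool azimuth psi, tilt 20 down ; tool x vs cap: cap in tool frame
t=np.radians(20); 
rng=np.random.default_rng(0)
pad=np.array([.5655,-.242,.006])
for name,cap in(('up',1),):
  for psi in range(-180,180,20):
    a=np.radians(psi);z=np.array([np.cos(a)*np.cos(t),np.sin(a)*np.cos(t),-np.sin(t)])
    R=frame(z,[0,0,1]); g=pad+[0,0,.095]; p=g-.003*z
    sols=set()
    for _ in range(25):
        q,er=ik(p,R,rng.uniform(LO,HI),k)
        if er<1e-3: sols.add(tuple(q.round(1)))
    print(psi,sols)
E
```

```text
[0.0036 0.2951 0.5617 0.0649 0.4955 0.3339] 0.001538481516021678
-180 {(np.float64(-0.3), np.float64(1.2), np.float64(0.9), np.float64(-0.3), np.float64(2.2), np.float64(-1.9))}
-160 {(np.float64(-0.2), np.float64(1.1), np.float64(1.1), np.float64(-0.5), np.float64(2.1), np.float64(-2.0))}
-140 {(np.float64(-0.0), np.float64(1.0), np.float64(1.3), np.float64(-0.7), np.float64(1.9), np.float64(-2.1))}
-120 {(np.float64(0.0), np.float64(0.9), np.float64(1.5), np.float64(-0.9), np.float64(1.6), np.float64(-2.2))}
-100 {(np.float64(0.1), np.float64(0.8), np.float64(1.8), np.float64(-1.1), np.float64(1.4), np.float64(-2.1))}
-80 set()
-60 {(np.float64(0.1), np.float64(0.7), np.float64(2.2), np.float64(4.3), np.float64(1.1), np.float64(-1.8))}
-40 {(np.float64(-0.1), np.float64(0.7), np.float64(2.4), np.float64(3.7), np.float64(1.2), np.float64(-1.6))}
-20 {(np.float64(-0.5), np.float64(0.7), np.float64(2.4), np.float64(3.0), np.float64(1.3), np.float64(-1.6))}
0 {(np.float64(-0.8), np.float64(0.7), np.float64(2.3), np.float64(2.4), np.float64(1.2), np.float64(-1.5))}
20 {(np.float64(-0.9)
[... 163 characters left out ...]
np.float64(1.3), np.float64(-1.1))}
60 {(np.float64(-0.9), np.float64(0.9), np.float64(1.7), np.float64(1.1), np.float64(1.5), np.float64(-1.0))}
80 {(np.float64(-0.8), np.float64(1.0), np.float64(1.4), np.float64(0.9), np.float64(1.7), np.float64(-1.0))}
100 {(np.float64(-0.7), np.float64(1.0), np.float64(1.2), np.float64(0.7), np.float64(1.9), np.float64(-1.0))}
120 {(np.float64(-0.6), np.float64(1.1), np.float64(1.0), np.float64(0.5), np.float64(2.1), np.float64(-1.1))}
140 {(np.float64(-0.5), np.float64(1.2), np.float64(0.9), np.float64(0.2), np.float64(2.3), np.float64(-1.3))}
160 {(np.float64(-0.4), np.float64(1.2), np.float64(0.9), np.float64(-0.0), np.float64(2.3), np.float64(-1.6))}
```

```bash
cat > sim.py <<'E'
from kin import *
k,_=getk2();q=env.state()['q'];p,R=now()
V=.7*np.array([2.22,2.22,2.79,3.14,3.14,3.14])*.1
x=np.radians(79.7);Rd=frame([0,0,-1],[np.cos(x),np.sin(x),0]);T=lambda d:Rd*Ro.from_rotvec([0,np.radians(d),0])
way=[('grasp',[.548,.194,.098],-8,5),('lift',[.548,.194,.35],-8,8),('inv',[.55,.12,.38],-100,20),('mid',[.53,-.05,.38],-8,20),('hi',[.5655,-.242,.25],70,25),('down',[.5655,-.242,.102],70,8)]
d0=-8
for n,tp,d,m in way:
    p0=p.copy();mx=0;em=0;zmin=9
    for i in range(1,m+1):
        pp=p0+(np.array(tp)-p0)*i/m;qq,e=ik(pp,T(d0+(d-d0)*i/m),q,k);mx=np.maximum(mx,np.abs(qq-q)/V);q=qq;em=max(em,e)
    p=np.array(tp);d0=d;print(n,q.round(2),'speedfrac',mx.round(2),'err',em.round(4))
E
python3 sim.py
```

```text
grasp [ 0.41  0.48  1.78 -0.14  0.97  0.67] speedfrac [0.   0.18 0.09 0.02 0.18 0.03] err 0.0
lift [ 0.41  0.23  1.54 -0.12  1.45  0.61] speedfrac [0.   0.27 0.21 0.02 0.28 0.04] err 0.0
inv [ 0.63  0.81  1.45 -1.14  2.3   0.77] speedfrac [0.19 0.2  0.13 0.28 0.24 0.16] err 0.0
mid [-0.01  0.1   1.63 -0.14  1.44  0.19] speedfrac [0.41 0.27 0.06 0.35 0.22 0.33] err 0.0
hi [-0.82  0.75  1.45  0.89  1.83 -0.83] speedfrac [0.31 0.26 0.11 0.25 0.16 0.27] err 0.0
down [-0.82  0.95  1.44  0.86  1.71 -0.99] speedfrac [0.   0.17 0.02 0.02 0.08 0.1 ] err 0.0
```

```bash
python3 - <<'E'
from plan import *
p,R=now()
rows(p,R,[(np.array([.548,.194,.096]),R,5)],-1)
E
```

```text
[[-1,3,0,21,0.0,0.0,0.0],[-1,3,0,21,0.0,0.0,0.0],[-1,3,0,21,0.0,0.0,0.0],[-1,2,0,20,0.0,0.0,0.0],[-1,3,1,21,0.0,0.0,0.0]]
```

{"api": "drive_tool", "payload": {"motion": [[-1, 3, 0, 21, 0, 0, 0], [-1, 3, 0, 21, 0, 0, 0], [-1, 3, 0, 21, 0, 0, 0], [-1, 2, 0, 20, 0, 0, 0], [-1, 3, 1, 21, 0, 0, 0]]}}

```text
time_s: 2.6
eef_pos: [0.5486, 0.1937, 0.0954]
eef_rot: [0.044, 0.766, 0.639, -0.053]
contact_force: [0.6, -0.5, -0.3]
width: 0.0857
grip_force: 0.0
```

```bash
python3 log.py; python3 -c "
from h import *
grab('scene','pregrasp.png')"
```

```text
2.6 [ 0.405  0.482  1.78  -0.141  0.961  0.671] [0.5486 0.1937 0.0954] [ 0.0444  0.7659  0.6392 -0.053 ] [ 0.6 -0.5 -0.3] 0.08566556524121274 0.0
```

View pics/pregrasp.png

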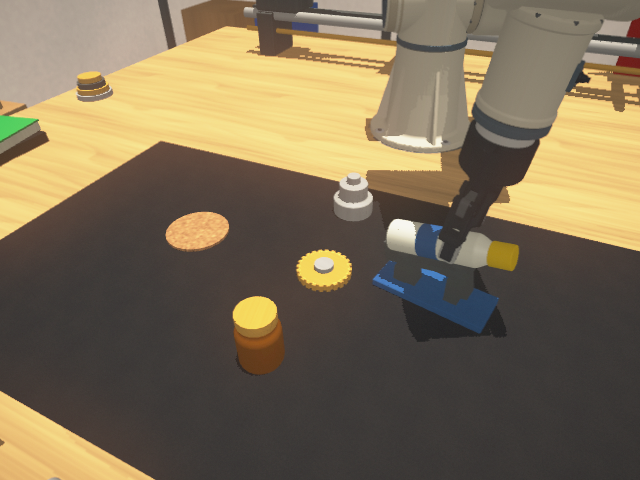

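The open fingers straddle the body near (452,245), just on the cap side of the blue band. I close at 100 N.

{"api": "drive_tool", "payload": {"motion": [[0, 0, 0, 0, 0, 0, 0], [0.5, 0, 0, 0, 0, 0, 0], [1, 0, 0, 0, 0, 0, 0], [1, 0, 0, 0, 0, 0, 0], [1, 0, 0, 0, 0, 0, 0]], "newtons": 100}}

```text
time_s: 3.15
eef_pos: [0.5487, 0.1945, 0.0981]
eef_rot: [0.044, 0.766, 0.639, -0.053]
contact_force: [-6.0, 0.5, 12.2]
width: 0.0412
grip_force: 99.4
```

{"api": "drive_tool", "payload": {"motion": [[1, 0, 0, 0, 0, 0, 0], [1, 0, 0, 0, 0, 0, 0], [1, 0, 0, 0, 0, 0, 0], [1, 0, 0, 0, 0, 0, 0], [1, 0, 0, 0, 0, 0, 0]]}}

```text
time_s: 3.65
eef_pos: [0.5487, 0.1945, 0.0981]
eef_rot: [0.045, 0.766, 0.639, -0.053]
contact_force: [-6.5, 1.8, 13.1]
width: 0.0412
grip_force: 99.4
```

```bash
python3 log.py; cat > go.py <<'E'
import sys
from plan import *
x=np.radians(79.7);Rd=frame([0,0,-1],[np.cos(x),np.sin(x),0]);T=lambda d:Rd*Ro.from_rotvec([0,np.radians(d),0])
a=list(map(float,sys.argv[1:]))
p,R=now();rows(p,R,[(np.array(a[i:i+3]),T(a[i+3]),int(a[i+4])) for i in range(0,len(a),5)],1)
E
python3 go.py .548 .194 .36 -8 10 .55 .12 .38 -96 20
```

```text
3.65 [ 0.406  0.479  1.778 -0.141  0.967  0.671] [0.5487 0.1945 0.0981] [ 0.0445  0.766   0.6392 -0.0531] [-6.5  1.8 13.1] 0.04116478072380696 99.44511339068413
[[1,-4,0,-26,0.0,-0.0,-0.0],[1,-4,0,-26,0.0,-0.0,-0.0],[1,-4,0,-26,0.0,-0.0,-0.0],[1,-4,0,-26,0.0,-0.0,-0.0],[1,-3,0,-26,0.0,-0.0,-0.0]]
[[1,-4,0,-26,0.0,-0.0,-0.0],[1,-3,0,-26,0.0,-0.0,-0.0],[1,-4,0,-26,0.0,-0.0,-0.0],[1,-3,0,-26,0.0,-0.0,-0.0],[1,-4,-1,-25,0.0,-0.1,-0.0]]
[[1,-4,1,0,0.0,-4.4,-0.0],[1,-4,1,0,0.0,-4.4,-0.0],[1,-4,1,0,0.0,-4.4,-0.0],[1,-4,1,0,0.0,-4.4,-0.0],[1,-4,1,1,0.0,-4.4,-0.0]]
[[1,-4,1,1,-0.0,-4.4,-0.0],[1,-3,1,1,-0.0,-4.4,-0.0],[1,-3,1,1,-0.0,-4.4,-0.0],[1,-3,1,2,-0.0,-4.4,-0.0],[1,-3,1,2,-0.0,-4.4,-0.0]]
[[1,-3,1,2,-0.0,-4.4,-0.0],[1,-3,1,2,-0.0,-4.4,-0.0],[1,-3,0,3,-0.0,-4.4,-0.0],[1,-2,1,3,-0.0,-4.4,-0.0],[1,-2,0,3,-0.0,-4.4,-0.0]]
[[1,-2,1,3,-0.0,-4.4,-0.0],[1,-2,0,3,-0.0,-4.4,-0.0],[1,-2,1,4,-0.0,-4.4,-0.0],[1,-1,0,3,-0.0,-4.4,-0.0],[1,-1,1,4,-0.0,-4.4,-0.0]]
```

The width reads 41 mm where 46 mm was expected, and there is a 13 N upward reaction. I lift a little and check the hold.

{"api": "drive_tool", "payload": {"motion": [[1, -2, 0, -13, 0, 0, 0], [1, -4, 0, -26, 0, 0, 0], [1, -4, 0, -26, 0, 0, 0], [1, -2, 0, -13, 0, 0, 0], [1, 0, 0, 0, 0, 0, 0]]}}

```text
time_s: 4.15
eef_pos: [0.55, 0.1935, 0.1772]
eef_rot: [0.045, 0.766, 0.639, -0.051]
contact_force: [1.4, 0.6, -3.3]
width: 0.0411
grip_force: 102.0
```

```bash
python3 log.py; python3 - <<'E'
from h import *
grab('scene','lift.png')
d=grab('wrist','wr.png')
E
```

```text
4.15 [ 0.404  0.381  1.724 -0.13   1.112  0.646] [0.55   0.1935 0.1772] [ 0.0453  0.766   0.6392 -0.0514] [ 1.4  0.6 -3.3] 0.04111855917136189 101.98820742079988
```

View pics/lift.png

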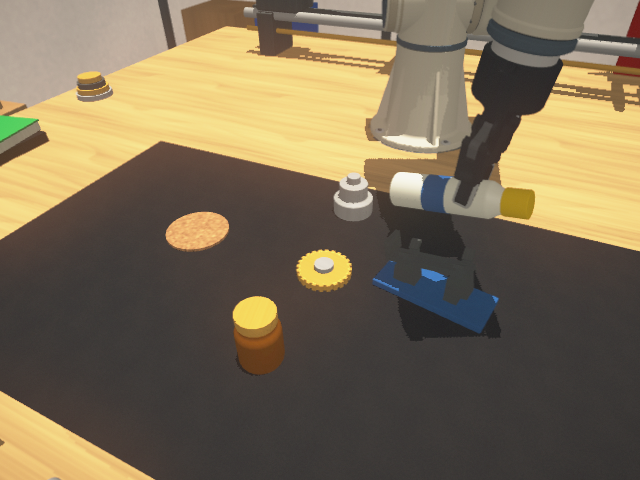

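View pics/wr.png

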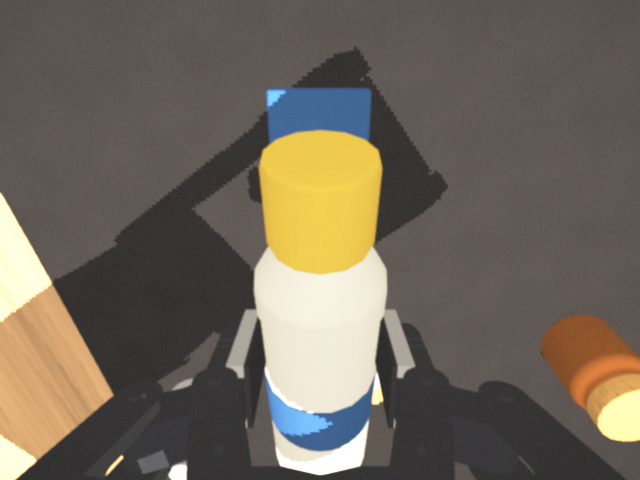

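The bottle is lifted clear of the rest and held straight: the scene shows it at (460,195), and in the wrist view it is centred between the pads. I carry on.

```bash
python3 go.py .55 .19 .36 -8 5 .55 .12 .38 -96 20
```

```text
[[1,-6,0,-37,-0.0,-0.0,0.0],[1,-6,1,-37,-0.0,-0.0,0.0],[1,-5,0,-36,-0.0,-0.0,0.0],[1,-6,1,-37,-0.0,-0.0,0.0],[1,-5,0,-36,-0.0,-0.0,0.0]]
[[1,-4,1,-1,-0.0,-4.4,0.0],[1,-4,1,0,-0.0,-4.4,0.0],[1,-4,1,0,-0.0,-4.4,0.0],[1,-4,1,0,-0.0,-4.4,0.0],[1,-3,1,1,-0.0,-4.4,0.0]]
[[1,-3,1,1,-0.0,-4.4,0.0],[1,-3,0,1,-0.0,-4.4,0.0],[1,-3,1,1,-0.0,-4.4,0.0],[1,-3,0,2,-0.0,-4.4,0.0],[1,-3,1,2,-0.0,-4.4,0.0]]
[[1,-3,0,2,-0.0,-4.4,0.0],[1,-3,1,2,-0.0,-4.4,0.0],[1,-3,0,3,-0.0,-4.4,0.0],[1,-2,1,3,-0.0,-4.4,0.0],[1,-2,0,3,0.0,-4.4,0.0]]
[[1,-2,1,3,0.0,-4.4,0.0],[1,-2,0,3,0.0,-4.4,0.0],[1,-2,1,3,0.0,-4.4,0.0],[1,-1,0,3,0.0,-4.4,0.0],[1,-1,1,4,0.0,-4.4,0.0]]
```

{"api": "drive_tool", "payload": {"motion": [[1, -6, 0, -37, 0, 0, 0], [1, -6, 1, -37, 0, 0, 0], [1, -5, 0, -36, 0, 0, 0], [1, -6, 1, -37, 0, 0, 0], [1, -5, 0, -36, 0, 0, 0]]}}

```text
time_s: 4.75
eef_pos: [0.5497, 0.1901, 0.3596]
eef_rot: [0.044, 0.766, 0.639, -0.055]
contact_force: [0.0, 0.9, -3.7]
width: 0.0407
grip_force: 103.1
```

{"api": "drive_tool", "payload": {"motion": [[1, -4, 1, 0, 0, -4.4, 0], [1, -4, 1, 0, 0, -4.4, 0], [1, -4, 1, 0, 0, -4.4, 0], [1, -4, 1, 0, 0, -4.4, 0], [1, -3, 1, 1, 0, -4.4, 0]]}}

```text
time_s: 5.25
eef_pos: [0.5517, 0.1712, 0.3628]
eef_rot: [0.167, 0.741, 0.619, -0.201]
contact_force: [-0.2, -0.0, -4.8]
width: 0.0408
grip_force: 103.2
```

{"api": "drive_tool", "payload": {"motion": [[1, -3, 1, 1, 0, -4.4, 0], [1, -3, 0, 1, 0, -4.4, 0], [1, -3, 1, 1, 0, -4.4, 0], [1, -3, 0, 2, 0, -4.4, 0], [1, -3, 1, 2, 0, -4.4, 0]]}}

```text
time_s: 5.75
eef_pos: [0.5518, 0.155, 0.3665]
eef_rot: [0.281, 0.689, 0.576, -0.338]
contact_force: [-0.2, -0.5, -3.9]
width: 0.041
grip_force: 103.3
```

{"api": "drive_tool", "payload": {"motion": [[1, -3, 0, 2, 0, -4.4, 0], [1, -3, 1, 2, 0, -4.4, 0], [1, -3, 0, 3, 0, -4.4, 0], [1, -2, 1, 3, 0, -4.4, 0], [1, -2, 0, 3, 0, -4.4, 0]]}}

```text
time_s: 6.25
eef_pos: [0.5508, 0.1369, 0.3715]
eef_rot: [0.386, 0.612, 0.512, -0.463]
contact_force: [1.1, -0.3, -3.8]
width: 0.0412
grip_force: 103.4
```

{"api": "drive_tool", "payload": {"motion": [[1, -2, 1, 3, 0, -4.4, 0], [1, -2, 0, 3, 0, -4.4, 0], [1, -2, 1, 3, 0, -4.4, 0], [1, -1, 0, 3, 0, -4.4, 0], [1, -1, 1, 4, 0, -4.4, 0]]}}

```text
time_s: 6.75
eef_pos: [0.5508, 0.1196, 0.3775]
eef_rot: [-0.477, -0.512, -0.429, 0.572]
contact_force: [-0.6, -0.8, -3.9]
width: 0.0409
grip_force: 103.5
```

```bash
python3 log.py; python3 -c "
from h import *
grab('scene','inv.png')
from plan import *
p,R=now();print(R.as_matrix().round(3))"
```

```text
6.75 [ 0.64   0.802  1.427 -1.085  2.265  0.787] [0.5508 0.1196 0.3775] [-0.4767 -0.5118 -0.4291  0.5717] [-0.6 -0.8 -3.9] 0.04092591844210429 103.54777380824089
[[-0.027  0.984 -0.176]
 [-0.112 -0.178 -0.978]
 [-0.993 -0.006  0.115]]
```

View pics/inv.png

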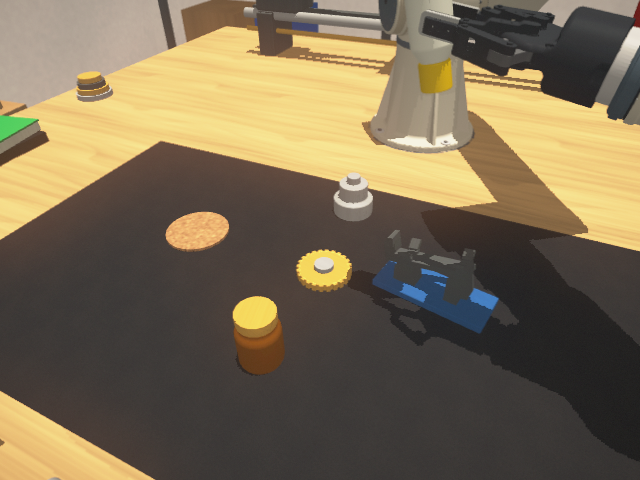

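The cap is at (435,75), directly below the gripper. I measure its direction while holding.

{"api": "drive_tool", "payload": {"motion": [[1, 0, 0, 0, 0, 0, 0], [1, 0, 0, 0, 0, 0, 0], [1, 0, 0, 0, 0, 0, 0], [1, 0, 0, 0, 0, 0, 0], [1, 0, 0, 0, 0, 0, 0]]}}

```text
time_s: 7.3
eef_pos: [0.5506, 0.1197, 0.3799]
eef_rot: [-0.476, -0.514, -0.429, 0.57]
contact_force: [0.0, -0.3, -3.5]
width: 0.041
grip_force: 103.5
```

{"api": "drive_tool", "payload": {"motion": [[1, 0, 0, 0, 0, 0, 0], [1, 0, 0, 0, 0, 0, 0], [1, 0, 0, 0, 0, 0, 0], [1, 0, 0, 0, 0, 0, 0], [1, 0, 0, 0, 0, 0, 0]]}}

```text
time_s: 7.8
eef_pos: [0.5506, 0.1196, 0.3794]
eef_rot: [-0.476, -0.514, -0.429, 0.571]
contact_force: [0.3, -0.5, -2.8]
width: 0.0411
grip_force: 103.5
```

```bash
python3 - <<'E'
from plan import *
p,R=now();g=p+R.apply([0,0,.003])
for n in('scene','top'):
    d=grab(n);P=cloud(d);H=cv2.cvtColor(d['pixels'],cv2.COLOR_RGB2HSV)
    m=(np.linalg.norm(P-g,axis=-1)<.14)&(H[...,0]>20)&(H[...,0]<35)&(H[...,1]>150)
    q=P[m]
    if len(q): print(n,len(q),q.min(0).round(3),q.max(0).round(3),'grip',g.round(3))
E
```

```text
scene 918 [0.547 0.118 0.307] [0.573 0.154 0.341] grip [0.55  0.117 0.38 ]
```

{"api": "drive_tool", "payload": {"motion": [[1, 0, 0, 0, 0, 0, 0], [1, 0, 0, 0, 0, 0, 0], [1, 0, 0, 0, 0, 0, 0], [1, 0, 0, 0, 0, 0, 0], [1, 0, 0, 0, 0, 0, 0]]}}

```text
time_s: 8.4
eef_pos: [0.5506, 0.1196, 0.3794]
eef_rot: [-0.476, -0.514, -0.429, 0.571]
contact_force: [1.2, 0.1, -3.3]
width: 0.041
grip_force: 103.5
```

{"api": "drive_tool", "payload": {"motion": [[1, 0, 0, 0, 0, 0, 0], [1, 0, 0, 0, 0, 0, 0], [1, 0, 0, 0, 0, 0, 0], [1, 0, 0, 0, 0, 0, 0], [1, 0, 0, 0, 0, 0, 0]]}}

```text
time_s: 8.9
eef_pos: [0.5506, 0.1196, 0.3794]
eef_rot: [-0.476, -0.514, -0.429, 0.57]
contact_force: [-1.0, -0.1, -3.5]
width: 0.041
grip_force: 103.5
```

{"api": "drive_tool", "payload": {"motion": [[1, 0, 0, 0, 0, 0, 0], [1, 0, 0, 0, 0, 0, 0], [1, 0, 0, 0, 0, 0, 0], [1, 0, 0, 0, 0, 0, 0], [1, 0, 0, 0, 0, 0, 0]]}}

```text
time_s: 9.4
eef_pos: [0.5506, 0.1196, 0.3794]
eef_rot: [-0.476, -0.514, -0.429, 0.571]
contact_force: [0.8, 0.2, -3.5]
width: 0.0409
grip_force: 103.5
```

{"api": "drive_tool", "payload": {"motion": [[1, 0, 0, 0, 0, 0, 0], [1, 0, 0, 0, 0, 0, 0], [1, 0, 0, 0, 0, 0, 0], [1, 0, 0, 0, 0, 0, 0], [1, 0, 0, 0, 0, 0, 0]]}}

```text
time_s: 9.9
eef_pos: [0.5506, 0.1196, 0.3795]
eef_rot: [-0.476, -0.514, -0.429, 0.571]
contact_force: [0.5, -0.3, -3.4]
width: 0.041
grip_force: 103.5
```

```bash
python3 go.py .53 -.05 .38 -8 15 .565 -.242 .26 70 20
```

```text
[[1,1,1,11,0.0,5.9,0.0],[1,0,1,11,0.0,5.9,0.0],[1,-1,1,11,0.0,5.9,0.0],[1,-2,1,11,0.0,5.9,0.0],[1,-4,1,11,0.0,5.9,0.0]]
[[1,-5,1,10,0.0,5.9,0.0],[1,-6,0,10,0.0,5.8,0.0],[1,-7,1,9,0.0,5.9,0.0],[1,-7,0,9,0.0,5.8,0.0],[1,-8,1,8,0.0,5.9,0.0]]
[[1,-9,0,7,0.0,5.8,0.0],[1,-10,1,6,0.0,5.9,0.0],[1,-10,0,5,0.0,5.8,0.0],[1,-11,1,4,0.0,5.9,0.0],[1,-11,0,3,0.0,5.8,0.0]]
[[1,-8,3,7,-0.0,3.9,0.0],[1,-9,3,7,-0.0,3.9,0.0],[1,-9,3,6,-0.0,3.9,0.0],[1,-10,4,5,-0.0,3.9,0.0],[1,-10,3,5,-0.0,3.9,0.0]]
[[1,-10,4,4,-0.0,3.9,0.0],[1,-10,3,3,-0.0,3.9,0.0],[1,-11,4,3,-0.0,3.9,0.0],[1,-11,3,2,-0.0,3.9,0.0],[1,-11,4,1,-0.0,3.9,0.0]]
[[1,-11,3,0,-0.0,3.9,0.0],[1,-11,4,0,-0.0,3.9,0.0],[1,-11,3,-1,-0.0,3.9,0.0],[1,-11,4,-2,-0.0,3.9,0.0],[1,-10,3,-2,-0.0,3.9,0.0]]
[[1,-10,4,-3,-0.0,3.9,0.0],[1,-10,3,-4,-0.0,3.9,0.0],[1,-10,4,-5,-0.0,3.9,0.0],[1,-10,3,-5,-0.0,3.9,0.0],[1,-9,4,-6,-0.0,3.9,0.0]]
```

The cap is within about 18° of straight down and has been held there for over 3 s. Next I turn it upright and carry it over the pad.

{"api": "drive_tool", "payload": {"motion": [[1, 1, 1, 11, 0, 5.9, 0], [1, 0, 1, 11, 0, 5.9, 0], [1, -1, 1, 11, 0, 5.9, 0], [1, -2, 1, 11, 0, 5.9, 0], [1, -4, 1, 11, 0, 5.9, 0]]}}

```text
time_s: 10.4
eef_pos: [0.5455, 0.0636, 0.3796]
eef_rot: [0.35, 0.643, 0.537, -0.419]
contact_force: [-0.2, -0.2, -3.4]
width: 0.0411
grip_force: 103.1
```

{"api": "drive_tool", "payload": {"motion": [[1, -5, 1, 10, 0, 5.9, 0], [1, -6, 0, 10, 0, 5.8, 0], [1, -7, 1, 9, 0, 5.9, 0], [1, -7, 0, 9, 0, 5.8, 0], [1, -8, 1, 8, 0, 5.9, 0]]}}

```text
time_s: 10.9
eef_pos: [0.5379, 0.0069, 0.3805]
eef_rot: [0.203, 0.728, 0.608, -0.243]
contact_force: [-0.4, 0.1, -4.5]
width: 0.0407
grip_force: 102.9
```

{"api": "drive_tool", "payload": {"motion": [[1, -9, 0, 7, 0, 5.8, 0], [1, -10, 1, 6, 0, 5.9, 0], [1, -10, 0, 5, 0, 5.8, 0], [1, -11, 1, 4, 0, 5.9, 0], [1, -11, 0, 3, 0, 5.8, 0]]}}

```text
time_s: 11.4
eef_pos: [0.5293, -0.0502, 0.3801]
eef_rot: [0.044, 0.766, 0.639, -0.052]
contact_force: [-0.9, -0.7, -3.8]
width: 0.0411
grip_force: 102.9
```

{"api": "drive_tool", "payload": {"motion": [[1, -8, 3, 7, 0, 3.9, 0], [1, -9, 3, 7, 0, 3.9, 0], [1, -9, 3, 6, 0, 3.9, 0], [1, -10, 4, 5, 0, 3.9, 0], [1, -10, 3, 5, 0, 3.9, 0]]}}

```text
time_s: 11.9
eef_pos: [0.5367, -0.0988, 0.3494]
eef_rot: [-0.065, 0.764, 0.638, 0.077]
contact_force: [-0.1, 0.1, -4.9]
width: 0.0408
grip_force: 103.0
```

{"api": "drive_tool", "payload": {"motion": [[1, -10, 4, 4, 0, 3.9, 0], [1, -10, 3, 3, 0, 3.9, 0], [1, -11, 4, 3, 0, 3.9, 0], [1, -11, 3, 2, 0, 3.9, 0], [1, -11, 4, 1, 0, 3.9, 0]]}}

```text
time_s: 12.4
eef_pos: [0.546, -0.1471, 0.3192]
eef_rot: [-0.172, 0.739, 0.618, 0.205]
contact_force: [0.7, -0.3, -3.7]
width: 0.0412
grip_force: 103.0
```

{"api": "drive_tool", "payload": {"motion": [[1, -11, 3, 0, 0, 3.9, 0], [1, -11, 4, 0, 0, 3.9, 0], [1, -11, 3, -1, 0, 3.9, 0], [1, -11, 4, -2, 0, 3.9, 0], [1, -10, 3, -2, 0, 3.9, 0]]}}

```text
time_s: 12.9
eef_pos: [0.5549, -0.1949, 0.289]
eef_rot: [-0.274, 0.694, 0.58, 0.328]
contact_force: [0.4, -0.8, -3.4]
width: 0.0409
grip_force: 103.1
```

{"api": "drive_tool", "payload": {"motion": [[1, -10, 4, -3, 0, 3.9, 0], [1, -10, 3, -4, 0, 3.9, 0], [1, -10, 4, -5, 0, 3.9, 0], [1, -10, 3, -5, 0, 3.9, 0], [1, -9, 4, -6, 0, 3.9, 0]]}}

```text
time_s: 13.4
eef_pos: [0.5645, -0.2428, 0.259]
eef_rot: [-0.368, 0.628, 0.525, 0.44]
contact_force: [-0.5, -0.0, -2.6]
width: 0.041
grip_force: 103.2
```

```bash
python3 log.py; cat > up.py <<'E'
from plan import *
from scipy.optimize import least_squares
p,R=now();g=p+R.apply([0,0,.003]);print('grip',g.round(4))
for n in('scene','top'):
    d=grab(n,n+'_up.png');P=cloud(d);H=cv2.cvtColor(d['pixels'],cv2.COLOR_RGB2HSV)
    near=np.linalg.norm(P[...,:2]-g[:2],axis=-1)<.06
    y=near&(H[...,0]>20)&(H[...,0]<35)&(H[...,1]>150)&(P[...,2]>g[2]+.03)
    w=near&(((H[...,1]<60)&(H[...,2]>150))|((H[...,0]>95)&(H[...,0]<125)&(H[...,1]>130)))&(P[...,2]>.03)
    for nm,m in(('cap',y),('body',w)):
        q=P[m]
        if len(q)>20: print(n,nm,len(q),np.percentile(q,1,axis=0).round(4),np.percentile(q,99,axis=0).round(4))
    B=P[w&(P[...,2]<g[2]+.028)]
    if len(B)>100:
        f=lambda v,Q=B:np.hypot(Q[:,0]-v[0]-v[2]*(Q[:,2]-g[2]),Q[:,1]-v[1]-v[3]*(Q[:,2]-g[2]))-.023
        s=least_squares(f,[g[0],g[1],0,0],loss='soft_l1',f_scale=.002);print('axis at grip z',s.x[:2].round(4),'tilt deg',np.degrees(s.x[2:]).round(1),np.sqrt(np.mean(s.fun**2)))
E
python3 up.py
```

```text
13.4 [-0.839  0.75   1.436  0.882  1.849 -0.835] [ 0.5645 -0.2428  0.259 ] [-0.3685  0.6285  0.5247  0.4403] [-0.5 -0.  -2.6] 0.04095316200770629 103.2444928586483
grip [ 0.565 -0.24   0.258]
scene cap 696 [ 0.5539 -0.2546  0.3047] [ 0.5821 -0.2272  0.3342]
scene body 2332 [ 0.5541 -0.2719  0.1665] [ 0.5885 -0.2221  0.3018]
axis at grip z [ 0.5648 -0.2462] tilt deg [ 0.7 -0.2] 0.001927596101031184
top cap 710 [ 0.5466 -0.2605  0.3039] [ 0.5785 -0.2286  0.3315]
top body 838 [ 0.5321 -0.2805  0.1736] [ 0.5839 -0.2213  0.2959]
axis at grip z [ 0.5612 -0.2466] tilt deg [-1.9 -2.9] 0.004377489437860911
```

View pics/scene_up.png

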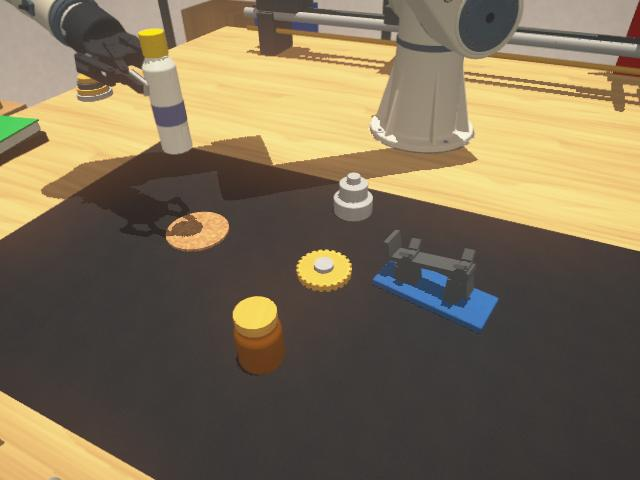

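The bottle stands upright over the pad, at (168,95) in the scene view, with a tilt under 1°. Its axis is at (0.565,-0.246) and its base at z≈0.163. I lower it.

```bash
python3 go.py .5655 -.2385 .110 70 10
```

```text
[[1,-14,0,5,-0.0,-0.0,-0.0],[1,-14,0,5,-0.0,-0.0,-0.0],[1,-13,0,6,-0.0,-0.0,-0.0],[1,-14,0,5,-0.0,-0.0,-0.0],[1,-13,0,6,-0.0,-0.0,-0.0]]
[[1,-14,0,5,-0.0,-0.0,-0.1],[1,-13,0,6,-0.0,-0.0,-0.0],[1,-14,0,5,-0.0,-0.0,-0.1],[1,-14,1,6,-0.0,-0.1,-0.0],[1,-13,0,5,-0.1,-0.0,-0.1]]
```

{"api": "drive_tool", "payload": {"motion": [[1, -14, 0, 5, 0, 0, 0], [1, -14, 0, 5, 0, 0, 0], [1, -13, 0, 6, 0, 0, 0], [1, -14, 0, 5, 0, 0, 0], [1, -13, 0, 6, 0, 0, 0]]}}

```text
time_s: 14.0
eef_pos: [0.5655, -0.2397, 0.1855]
eef_rot: [-0.368, 0.629, 0.525, 0.44]
contact_force: [0.3, 0.1, -2.8]
width: 0.0411
grip_force: 103.4
```

{"api": "drive_tool", "payload": {"motion": [[1, -14, 0, 5, 0, 0, 0], [1, -13, 0, 6, 0, 0, 0], [1, -14, 0, 5, 0, 0, 0], [1, -14, 1, 6, 0, 0, 0], [1, -13, 0, 5, 0, 0, 0]]}}

```text
time_s: 14.5
eef_pos: [0.567, -0.2381, 0.1121]
eef_rot: [-0.368, 0.629, 0.525, 0.44]
contact_force: [-1.7, 0.5, -3.9]
width: 0.041
grip_force: 103.4
```

{"api": "drive_tool", "payload": {"motion": [[1, 0, 0, 0, 0, 0, 0], [1, 0, 0, 0, 0, 0, 0], [1, 0, 0, 0, 0, 0, 0], [1, 0, 0, 0, 0, 0, 0], [1, 0, 0, 0, 0, 0, 0]]}}

```text
time_s: 15.0
eef_pos: [0.5671, -0.2384, 0.1141]
eef_rot: [-0.367, 0.629, 0.525, 0.44]
contact_force: [0.1, 0.3, -3.4]
width: 0.0408
grip_force: 103.4
```

```bash
python3 up.py
```

```text
grip [ 0.5676 -0.2356  0.113 ]
scene cap 551 [ 0.5538 -0.2535  0.1603] [ 0.5845 -0.2231  0.1897]
scene body 1495 [ 0.5565 -0.2721  0.0313] [ 0.5912 -0.2174  0.1563]
axis at grip z [ 0.5671 -0.2417] tilt deg [ 0.5 -0.4] 0.00231786792287261
top cap 477 [ 0.5491 -0.2542  0.1663] [ 0.5809 -0.2218  0.1897]
top body 425 [ 0.5352 -0.2747  0.0677] [ 0.5876 -0.2168  0.1558]
axis at grip z [ 0.5618 -0.2508] tilt deg [ -3.6 -16.8] 0.003262789353846102
```

View pics/scene_up.png

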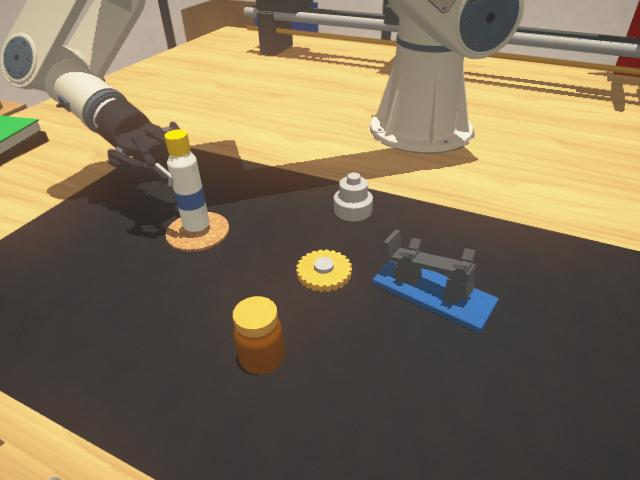

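The bottle hangs over the pad centre at (190,200), with its base about 12 mm above the cork. I lower it gently and watch the force.

{"api": "drive_tool", "payload": {"motion": [[1, -2, 0, 0.7, 0, 0, 0], [1, -2, 0, 0.7, 0, 0, 0], [1, -2, 0, 0.7, 0, 0, 0], [1, -2, 0, 0.7, 0, 0, 0], [1, 0, 0, 0, 0, 0, 0]]}}

```text
time_s: 15.6
eef_pos: [0.5668, -0.2382, 0.1046]
eef_rot: [-0.368, 0.629, 0.525, 0.44]
contact_force: [0.3, -0.7, -3.1]
width: 0.0409
grip_force: 103.4
```

{"api": "drive_tool", "payload": {"motion": [[1, -1, 0, 0.35, 0, 0, 0], [1, -1, 0, 0.35, 0, 0, 0], [1, 0, 0, 0, 0, 0, 0], [1, 0, 0, 0, 0, 0, 0], [1, 0, 0, 0, 0, 0, 0]]}}

```text
time_s: 16.1
eef_pos: [0.5669, -0.2383, 0.1029]
eef_rot: [-0.368, 0.629, 0.525, 0.44]
contact_force: [-0.6, -0.9, -3.6]
width: 0.0409
grip_force: 103.4
```

{"api": "drive_tool", "payload": {"motion": [[1, -1, 0, 0.35, 0, 0, 0], [1, 0, 0, 0, 0, 0, 0], [1, 0, 0, 0, 0, 0, 0], [1, 0, 0, 0, 0, 0, 0], [1, 0, 0, 0, 0, 0, 0]]}}

```text
time_s: 16.6
eef_pos: [0.567, -0.2384, 0.102]
eef_rot: [-0.368, 0.629, 0.525, 0.44]
contact_force: [-0.4, -0.9, -1.1]
width: 0.041
grip_force: 103.5
```

{"api": "drive_tool", "payload": {"motion": [[1, -1, 0, 0.35, 0, 0, 0], [1, 0, 0, 0, 0, 0, 0], [1, 0, 0, 0, 0, 0, 0], [1, 0, 0, 0, 0, 0, 0], [1, 0, 0, 0, 0, 0, 0]]}}

```text
time_s: 17.1
eef_pos: [0.567, -0.2384, 0.102]
eef_rot: [-0.368, 0.628, 0.525, 0.441]
contact_force: [-1.8, -1.4, 4.5]
width: 0.0409
grip_force: 104.0
```

Contact is made: the vertical force rose from -3.5 to +4.5 N. I relax the grip, then open.

{"api": "drive_tool", "payload": {"motion": [[1, 0, 0, 0, 0, 0, 0], [1, 0, 0, 0, 0, 0, 0], [1, 0, 0, 0, 0, 0, 0], [1, 0, 0, 0, 0, 0, 0], [1, 0, 0, 0, 0, 0, 0]], "newtons": 20}}

```text
time_s: 17.6
eef_pos: [0.567, -0.2384, 0.102]
eef_rot: [-0.368, 0.628, 0.525, 0.441]
contact_force: [-0.8, -2.5, 5.0]
width: 0.0408
grip_force: 104.0
```

{"api": "drive_tool", "payload": {"motion": [[-0.2, 0, 0, 0, 0, 0, 0], [-0.6, 0, 0, 0, 0, 0, 0], [-1, 0, 0, 0, 0, 0, 0], [-1, 0, 0, 0, 0, 0, 0], [-1, 0, 0, 0, 0, 0, 0]]}}

```text
time_s: 18.1
eef_pos: [0.5669, -0.2382, 0.1007]
eef_rot: [-0.368, 0.629, 0.525, 0.44]
contact_force: [0.9, 0.1, 0.0]
width: 0.0857
grip_force: 0.0
```

```bash
python3 up.py
```

```text
grip [ 0.5674 -0.2355  0.0997]
scene cap 541 [ 0.5541 -0.2549  0.1484] [ 0.5847 -0.2238  0.1778]
scene body 1358 [ 0.5165 -0.274   0.031 ] [ 0.6105 -0.2175  0.1442]
axis at grip z [ 0.5666 -0.2417] tilt deg [ 0.2 -0.3] 0.008005188814715068
top cap 465 [ 0.549  -0.2552  0.1541] [ 0.5806 -0.2221  0.178 ]
top body 411 [ 0.5138 -0.2793  0.0574] [ 0.6106 -0.2168  0.1431]
axis at grip z [ 0.5514 -0.2506] tilt deg [-23.8 -17.6] 0.02305956800964764
```

View pics/top_up.png

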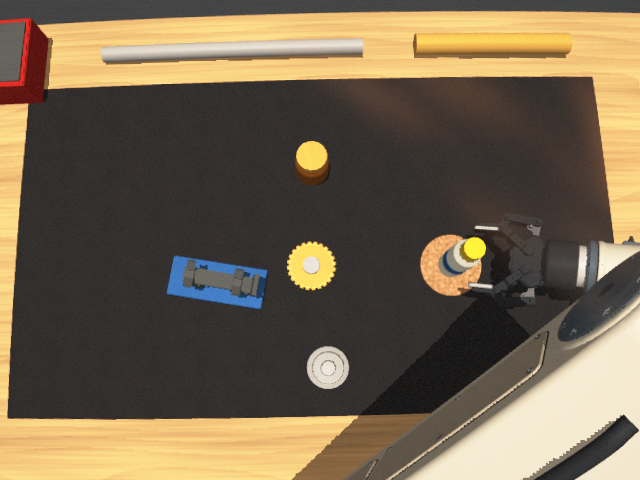

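The bottle stands free near the pad centre: the cap is at (474,248), top at z≈0.177, and the base is inside the cork disc at (451,265). The open fingers are on either side of it, so I back straight out along the tool axis.

{"api": "drive_tool", "payload": {"motion": [[-1, 0, 0, -10, 0, 0, 0], [-1, 0, 0, -20, 0, 0, 0], [-1, 0, 0, -25, 0, 0, 0], [-1, 0, 0, -30, 0, 0, 0], [-1, 0, 0, -35, 0, 0, 0]]}}

```text
time_s: 18.7
eef_pos: [0.5463, -0.3503, 0.1424]
eef_rot: [-0.368, 0.629, 0.525, 0.44]
contact_force: [1.0, 0.1, -0.1]
width: 0.0857
grip_force: 0.0
```

{"api": "drive_tool", "payload": {"motion": [[-1, 0, 0, -15, 0, 0, 0], [-1, 0, 0, 0, 0, 0, 0], [-1, 0, 0, 0, 0, 0, 0], [-1, 0, 0, 0, 0, 0, 0], [-1, 0, 0, 0, 0, 0, 0]]}}

```text
time_s: 19.2
eef_pos: [0.5444, -0.3618, 0.1465]
eef_rot: [-0.368, 0.629, 0.525, 0.44]
contact_force: [-0.1, -0.4, 0.4]
width: 0.0853
grip_force: 0.0
```

```bash
python3 log.py; python3 -c "
from h import *
grab('scene','end.png')"
```

```text
19.2 [-0.952  0.99   1.219  0.791  1.901 -0.917] [ 0.5444 -0.3618  0.1465] [-0.3684  0.6285  0.5249  0.4402] [-0.1 -0.4  0.4] 0.08531594109791145 0.0
```

View pics/end.png

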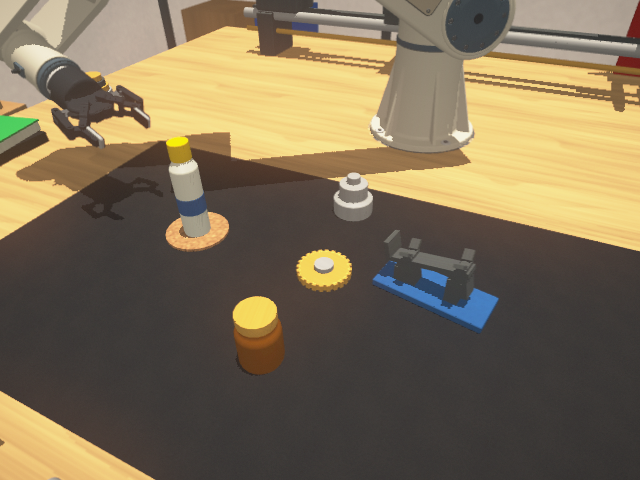

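The bottle stands upright on the pad at (195,230). The gripper is clear of it, and the chuck, jar and gear have not moved.

```bash
python3 -c "
from cell import env
print(env.job_done())"
```

```text
the job is handed in; nothing more can be done
None
```

The job is handed in: the bottle was held cap-down (about 18° off straight down, by camera) for about 3 s, then set upright near the centre of the cork pad and released at 19 s of the 66 s limit, with the chuck, jar and gear untouched.

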